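# Power up the laser cutter from its desk console

### The job

Start up the laser cutter at its desk console with light fingertip presses on the white-lined far ends of three rocker switches: first the water chiller (the round rocker), then the fume extraction (the wide rocker), and last the laser supply (the narrow rocker), so that each is tipped over to on. Do not shift or pick up the console, keep off its emergency stop, key and power dial, and leave the tape roll, bottle and mug where they stand.

Things in the scene. Friction and masses are not known exactly. Their poses are not given: they have to be found in the camera images.
- console: Loose grey steel desk console (mm): 190 deep, 340 wide, 2.6 kg, on rubber feet. Origin: centre of its underside on the bench; x from its front (robot side) to its back, y to its left, z up. Panel centre 72 above the bench, panel rising 10 deg towards +x. Row along y, 34 in front of the panel's centre: extraction y +115, chiller +45, laser -25, emergency stop -115.
- chiller (a joint): Round black rocker, 34 diameter, bezel 42 diameter and 3 high; tips fore and aft on a pivot line along console y, 8 above the panel. Rad: 0 off (at the start, far end with its white line standing up), 0.44 fully on (far end down); it switches past the middle, at 0.26. Pressing the far end takes about 4 N all the way down to a hard stop, and it stays where it is left.
- extraction (a joint): Wide black rocker, 42 fore-aft x 34, slightly hollow face, bezel 50 x 42. Same pivot height, stiffness and angles as the chiller: 0 off at the start, 0.44 on.
- laser (a joint): Narrow black rocker, 42 fore-aft x 14, slightly hollow face, bezel 50 x 22. Same pivot height, stiffness and angles as the chiller: 0 off at the start, 0.44 on.
- chiller_on_end (a point): Point on the top face of the round rocker's far end, 13.5 from the pivot line, 3.5 short of the rim: press down here. Moves with the rocker: sinks about 6 from off to on.
- extraction_on_end (a point): Point on the top face of the wide rocker's far end, 15.5 from the pivot line, 5.5 short of the end edge (which stands about 3 higher while off): press down here. Moves with the rocker: sinks about 6 from off to on.
- laser_on_end (a point): Point on the top face of the narrow rocker's far end, 15.5 from the pivot line, 5.5 short of the end edge (which stands about 3 higher while off): press down here. Moves with the rocker: sinks about 6 from off to on.
- estop: Red mushroom emergency-stop button, 40 diameter, top 42 above the panel, on a yellow disc at the right end of the rocker row. Origin 14 above the panel on its axis. Keep off.
- power_dial: Black round power dial, 26 diameter, 19 high, on the panel behind the gap between the round and narrow rockers (console x = +54, y = +4). Origin at its foot; its angle varies. Keep off.
- key: Key switch with a brass key standing in it, 33 high, on the panel's back right (console x = +51, y = -85). Origin at its foot. Keep off.
- tape_roll: Roll of masking tape lying flat, 80 diameter, 48 high, origin under its centre. Bystander.
- lens_cleaner: White bottle, 52 diameter, 130 high, origin under its centre. Bystander.
- mug: White mug, 76 diameter, 88 high, handle at its +y, origin under its centre. Bystander.

How it is judged:
By the outcome, as a careful person would: the job done as asked, in the order asked, and still so for the second after the job is handed in, with the robot touching nothing.
It also fails if it takes over 38 s, if anything falls off the work surface, if the arm or the gripper's body presses on something with over 40 N, if the wrist force passes 120 N, or if a joint passes its speed limit or range.

### The arm

A 6-joint arm with a two-finger parallel gripper is mounted at the origin on the work surface. World frame = base frame: x ahead of the robot, y to its left, z up, the work surface at z = 0. Lengths are in m, angles in rad, forces in N, time in s.
With the tool pointing down it reaches from about 0.375 to 0.925 m from the base axis. Payload 5.7 kg.
Tool frame: the origin (TCP) lies at the very end of the fingers, on their centre line; the grasp point (between the pads) lies grip_depth behind it (grip_depth is the distance from the TCP to the grasp point, in m); z points along the fingers, y is the direction in which the jaws open and shut (so a half turn about z gives the same grasp; the last joint's range is limited). The gripper opens to 85 mm and grips with 20 to 120 N. Pads are 22 mm wide; open, the fingers measure 114 mm over their backs; the gripper's body (76 mm by 85 mm) begins 54 mm behind the grasp point. The pads swing forward as they close: fully open they stand 13 mm farther back than shut.
Start: joints at [1.179, 0.359, 1.51, -0, 1.272, -0.115], TCP at [0.164, 0.577, 0.206] pointing down, gripper open.
Joint ranges: [-2.97, 2.97], [-1.01, 2.36], [0.21, 2.38], [-0.96, 4.11], [0.2, 2.71], [-2.98, 2.98]. Speed limits (rad/s): [2.39, 2.39, 3.14, 3.14, 3.14, 3.14].

### API

Orientations are given as a unit quaternion [x, y, z, w].
In Python, from cell import * gives the robot as it stands. The module is installed in compiled form; this text tells all that it offers.
- The arm moves only by the tool servo_tool, never from a script. Its argument "rows" is a list of rows, each a list of 2 entries, a list of its own where there are three numbers: the shift along the world's x, y, z in cm, then the turn about the world's z in rad. A call has 1 to 10 rows; each row is the pose to reach, as a shift and turn from the pose commanded when the call began; what a row does not reach only later rows make up. A row lasts 1/8 s, in which the tool goes at most 62.5 mm and 10.7 degrees, less where a joint would pass 70% of its speed; a pose out of reach is approached as far as the arm can. A call with a gripper value outside its range is refused whole. "claw" is the opening in per cent of the stroke, from 0 (shut) to 100 (fully open), set as the call begins (left out, the last holds). The fingers move at their own pace and stop on an object; "grip_force" is the grip in N (left out, the last holds). Time passes only in rows, so rows that repeat a pose let the fingers close. It gives the time, the measured TCP pose, the force and the opening at its end, in the units of the state.
- get_state(): the state, without advancing time (a new reading comes with each control period).
- snapshot(name): name is "scene" or "side" or "wrist"; returns a dict with "color" (400x640x3 uint8, red, green, blue), "intrinsics" (3x3 intrinsics, pixels), "R" (3x3) and "t" (3): a world point X has camera coordinates R X + t. Camera axes: x right, y down, z forward; pixel columns grow to the right and rows downward; lengths in m; the calibration is good to about 2 mm. A picture is of the moment at which its call begins. There is no depth.
- finish_job(): hands the job in, once; it reports no verdict.
Trained networks look in the newest picture that a camera, given by its name, has taken for a name from the list of things; names that differ only in an ending like _2 or _b are one class to them, and where a whole thing is asked for, a point or a joint stands for the part that bears it (a point fixed in the world has none). Each returns a list of dicts, best first, with "score" (0 to 1); they miss things now and then, are a little off and sometimes report something else, mostly with a low value. They report only what shows in the picture. A call takes as long as a camera call.
- find_in(query, camera): "rect" ([left, top, right, bottom] in pixels, round what is visible of it).
- regions_of(query, camera): "region" (400x640 bool, what is visible of it) and "rect" ([left, top, right, bottom] in pixels, round what is visible of it).
The state is a dict: "time": time; "joint_positions": joint angles; "qd": joint speeds; "joint_efforts": joint torques, N m; "position": TCP position; "tcp_rot": TCP orientation; "ft_force": force on the tool from outside, world axes, zero at the start; "ft_torque": the same for the moment, N m; "width": finger opening in m.
Only numpy, scipy, OpenCV 4.12 (cv2) and the standard library are available. Lean on these libraries where they do the work, as an engineer would, in place of code of your own. Each camera call takes 0.05 s, during which the arm holds its last target.

## Working session

There is one attempt and no reset: what is moved stays moved. The work goes in short steps, Python scripts to look and compute and a tool call to move; the robot and the scene stay as the last step left them, time stands still between calls to the robot, and variables do not carry over. Pictures are saved under pics/ and viewed, and the job is handed in when it is done.

Besides the shell and the picture viewer there is one more tool, called after "Call:" as a command line: name --argument value ..., lists and objects as JSON in quotes. servo_tool: Moves the arm, as the interface text tells. Its arguments: {"type":"object","properties":{"rows":{"type":"array"},"claw":{"type":"number"},"grip_force":{"type":"number"}},"required":["rows"]}

```bash
mkdir -p pics
cat > h.py <<'E'
from cell import *
import numpy as np, cv2
def save(s,n): cv2.imwrite('pics/'+n+'.png', s['color'][:,:,::-1])
def ray(s,u,v):
    K,R,t=[np.array(s[k]) for k in('intrinsics','R','t')]
    return -R.T@t, R.T@np.linalg.inv(K)@np.array([u,v,1.])
def onz(s,u,v,z):
    o,d=ray(s,u,v); return o+d*(z-o[2])/d[2]
def proj(s,X):
    c=np.array(s['R'])@X+np.array(s['t']); p=np.array(s['intrinsics'])@c; return p[:2]/p[2]
E
python3 - <<'E'
from h import *
for c in('scene','side','wrist'):
    s=snapshot(c); save(s,c+'0'); print(c,-np.array(s['R']).T@np.array(s['t']),s['intrinsics'])
    for q in('console','chiller','extraction','laser','chiller_on_end','extraction_on_end','laser_on_end','estop','power_dial','key'):
        print(q,[(np.round(d['rect']).tolist(),round(d['score'],2)) for d in find_in(q,c)[:2]])
st=get_state();print(st['time'],st['position'],st['tcp_rot'],st['width'])
E
```

```text
scene [ 1.49093327 -0.08925771  0.82935463] [[519.82219069   0.         317.71320685]
 [  0.         519.82219069 206.95597229]
 [  0.           0.           1.        ]]
console [([241.0, 160.0, 400.0, 258.0], 0.72), ([283.0, 196.0, 296.0, 209.0], 0.5)]
chiller [([325.0, 175.0, 336.0, 180.0], 0.41)]
extraction [([351.0, 166.0, 366.0, 179.0], 0.67)]
laser [([404.0, 174.0, 435.0, 209.0], 0.2)]
chiller_on_end [([328.0, 174.0, 342.0, 178.0], 0.48)]
extraction_on_end []
laser_on_end [([302.0, 180.0, 312.0, 184.0], 0.64)]
estop [([257.0, 175.0, 273.0, 191.0], 0.47), ([322.0, 175.0, 339.0, 181.0], 0.42)]
power_dial [([316.0, 190.0, 333.0, 204.0], 0.44)]
key []
side [ 0.36483584 -0.77375025  0.85129918] [[488.44019704   0.         314.97764687]
 [  0.         488.44019704 195.56564218]
 [  0.           0.           1.        ]]
console [([222.0, 142.0, 357.0, 279.0], 0.89)]
chiller [([256.0, 187.0, 265.0, 194.0], 0.45), ([239.0, 161.0, 262.0, 181.0], 0.45)]
extraction [([242.0, 162.0, 258.0, 179.0], 0.63)]
laser [([268.0, 201.0, 283.0, 211.0], 0.49)]
chiller_on_end [([258.0, 184.0, 268.0, 195.0], 0.67)]
extraction_on_end [([238.0, 161.0, 263.0, 182.0], 0.66)]
laser_on_end [([257.0, 182.0, 268.0, 194.0], 0.16)]
estop [([280.0, 214.0, 301.0, 233.0], 0.56)]
power_dial [([294.0, 175.0, 312.0, 190.0], 0.68)]
key []
wrist [0.09142142 0.59798316 0.37431765] [[315.61124318   0.         320.71594286]
 [  0.         315.61124318 196.82698566]
 [  0.           0.           1.        ]]
console []
chiller []
extraction []
laser []
chiller_on_end []
extraction_on_end []
laser_on_end []
estop []
power_dial []
key []
1.65 [0.16396102 0.57713235 0.20578187] [ 1.37986300e-01  9.90434136e-01 -4.46125790e-05 -2.97973640e-05] 0.08569145840131788
```

View pics.

Run:
```python
import cv2
a=cv2.imread('pics/scene0.png');b=cv2.imread('pics/side0.png')
cv2.imwrite('pics/sc.png',cv2.resize(a[140:280,220:450],(800,487),interpolation=3))
cv2.imwrite('pics/sd.png',cv2.resize(b[130:290,210:370],(600,600),interpolation=3))
```

```text
(no output)
```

View pics/scene0.png

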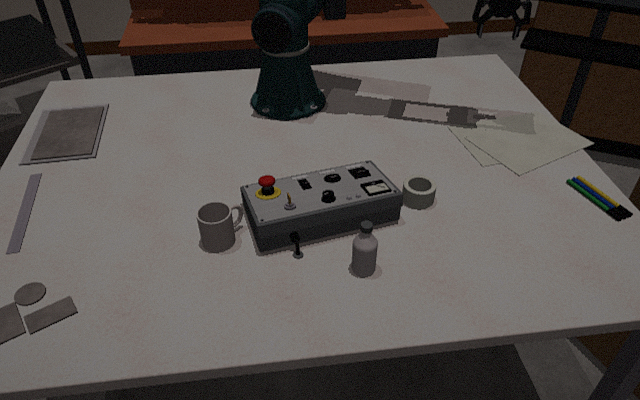

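View pics/side0.png

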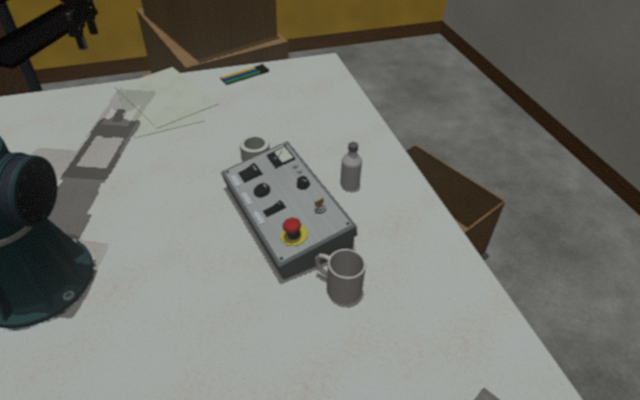

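```bash
sleep 1
```

```text
(no output)
```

View pics/sc.png

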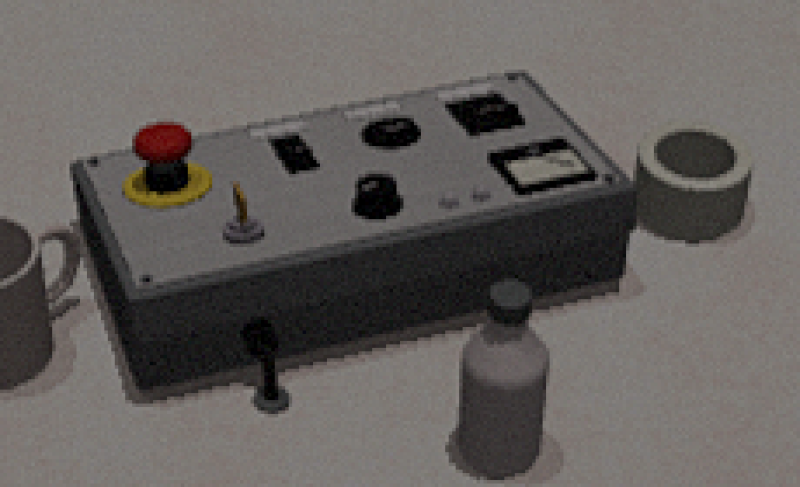

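View pics/sd.png

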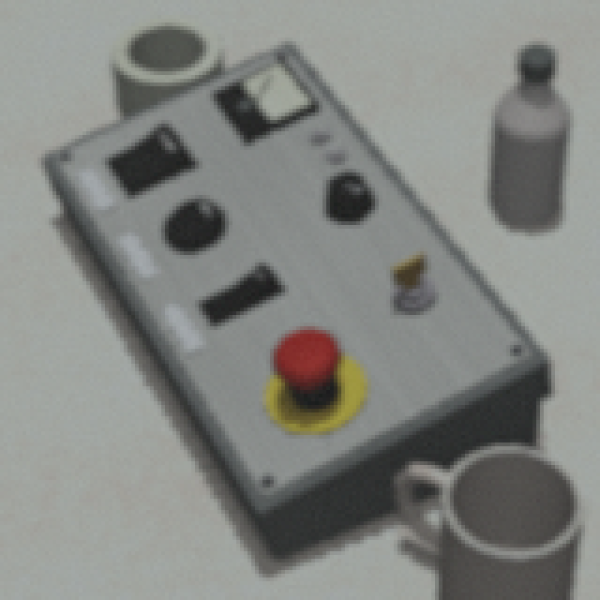

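```bash
cat >> h.py <<'E'
T=np.tan(np.radians(10)); C=np.cos(np.radians(10)); S=np.sin(np.radians(10))
def P(xp,y,h): # xp horizontal console x of panel point, h height along normal
    return np.array([xp-h*S, y, .072+xp*T+h*C])
def W(p,X):
    c,s=np.cos(p[2]),np.sin(p[2]); return np.array([p[0]+c*X[0]-s*X[1],p[1]+s*X[0]+c*X[1],X[2]])
E
cat > fit.py <<'E'
from h import *
from scipy.optimize import least_squares
sc=snapshot('scene');sd=snapshot('side')
k=.034*C
F={'ext':P(-k,.115,.005),'chi':P(-k,.045,.005),'las':P(-k,-.025,.005),'es':P(-k,-.115,.001),'est':P(-k,-.115,.036),
'dial':P(.054,.004,.010),'key':P(.051,-.085,.003),'fl':P(-.095,.17,0),'fr':P(-.095,-.17,0),'bl':P(.095,.17,0),'br':P(.095,-.17,0)}
a={'ext':(485,113),'chi':(391,131),'las':(295,153),'es':(167,187),'est':(162,145),'dial':(377,200),'key':(243,230),'fl':(525,72),'fr':(72,165),'bl':(635,185),'br':(130,300)}
b={'ext':(152,160),'chi':(195,225),'las':(242,295),'es':(316,393),'est':(309,357),'dial':(348,200),'key':(413,297),'fl':(43,158),'fr':(262,510),'bl':(287,45),'br':(550,358)}
A={n:np.array(v)/(800/230)+[220,140]-.5+.144 for n,v in a.items()}
B={n:np.array(v)/3.75+[210,130]-.5+.133 for n,v in b.items()}
def res(p,full=False):
    r=[]
    for s,D in((sc,A),(sd,B)):
        for n in D: r.append(proj(s,W(p,F[n]))-D[n])
    return np.array(r) if full else np.ravel(r)
q=least_squares(res,[.5,0.,0.],loss='soft_l1')
print(q.x,q.cost)
for n,r in zip(list(A)+list(B),res(q.x,True)): print(n,r.round(1))
for n,y,d in(('chi',.045,.0135),('ext',.115,.0155),('las',-.025,.0155)):
    print(n,W(q.x,P(-k+d*C,y,.012)).round(4))
print(get_state()['time'])
E
python3 fit.py
```

```text
[0.5546387  0.02984855 0.20032152] 18.40721706766386
ext [ 0.3 -1.1]
chi [ 0.2 -0.6]
las [-0.1 -1. ]
es [-0.  -1.5]
est [-0.3 -2.6]
dial [ 0.3 -1.7]
key [0.5 0.2]
fl [-0.6 -2.1]
fr [-1.  -1.8]
bl [ 1.9 -0.3]
br [-0.1  0. ]
ext [0.7 0.1]
chi [ 1.1 -0.1]
las [ 1.3 -0.2]
es [-0.1  0.9]
est [-1.   0.5]
dial [ 1.  -0.9]
key [ 1.5 -0.5]
fl [-1. -0.]
fr [-0.2  1.6]
bl [ 2.  -1.8]
br [ 2.5 -0.4]
chi [0.5239 0.0695 0.0803]
ext [0.5119 0.1385 0.0806]
las [0.5397 0.0013 0.0806]
1.75
```

Call:
servo_tool --rows '[[[3,-4,0.5],0.06],[[7.5,-10,1],0.12],[[12,-16,2],0.2],[[16.5,-22,2],0.28],[[20,-28,2],0.36],[[24,-34,2],0.44],[[28,-40,2],0.476],[[31,-45,2],0.476],[[33,-49.5,2],0.476],[[33,-49.5,2],0.476]]' --claw 0 --grip_force 20

```text
time: 3.0
position: [0.4952, 0.0797, 0.226]
tcp_rot: [-0.099, 0.995, -0.0, 0.0]
ft_force: [-0.5, 0.2, -0.2]
width: -0.0
```

Run:
```python
from h import *
s=snapshot('wrist'); save(s,'w1'); print(-np.array(s['R']).T@np.array(s['t']),np.array(s['R']).round(2))
st=get_state();print(st['time'],st['position'],st['tcp_rot'],st['width'],st['ft_force'])
p=[0.5546387,0.02984855,0.20032152]
k=.034*C
for n,X in {'ext':P(-k,.115,.005),'chi':P(-k,.045,.005),'las':P(-k,-.025,.005),'dial':P(.054,.004,.010),'fl':P(-.095,.17,0),'fr':P(-.095,-.17,0),'bl':P(.095,.17,0)}.items(): print(n,proj(s,W(p,X)).round())
```

```text
[0.42107624 0.0648587  0.39449566] [[-0.2   0.98  0.  ]
 [ 0.94  0.19  0.3 ]
 [ 0.29  0.06 -0.95]]
3.05 [0.49828271 0.07549316 0.22616129] [-0.09817857  0.99516497 -0.0022208   0.00164794] -0.0003491257672175077 [ 3.76415532 -4.94244112  0.80364342]
ext [372. 186.]
chi [306. 186.]
las [240. 187.]
dial [269. 269.]
fl [424. 127.]
fr [102. 128.]
bl [418. 301.]
```

View pics/w1.png

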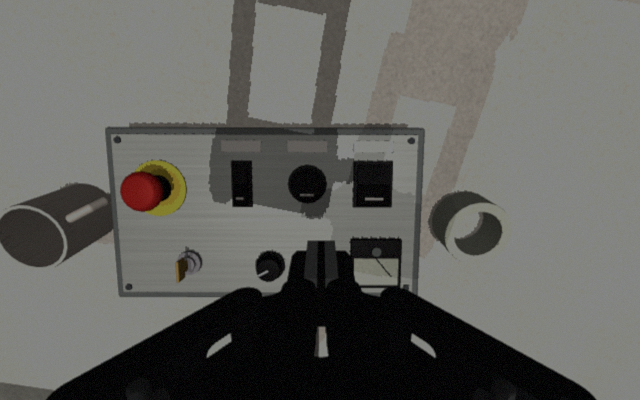

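Run:
```python
from h import *
from scipy.optimize import least_squares
s=snapshot('wrist'); save(s,'w2')
im=cv2.resize(s['color'][110:310,90:440,::-1],None,fx=2.2,fy=2.2,interpolation=3);cv2.imwrite('pics/w2c.png',im)
g=cv2.cvtColor(s['color'],cv2.COLOR_RGB2GRAY)
m=(g<40).astype(np.uint8)
n,l,stt,c=cv2.connectedComponentsWithStats(m)
for i in range(1,n):
    if stt[i,4]>60: print(stt[i],c[i].round(1))
for q in('chiller','extraction','laser','chiller_on_end','extraction_on_end','laser_on_end'):
    print(q,[(np.round(d['rect'],1).tolist(),round(d['score'],2)) for d in find_in(q,'wrist')[:2]])
st=get_state();print(st['time'],st['position'])
p=[0.5546387,0.02984855,0.20032152]
k=.034*C
for n,X in {'ext':P(-k,.115,.005),'chi':P(-k,.045,.005),'las':P(-k,-.025,.005),'dial':P(.054,.004,.010),'fl':P(-.095,.17,0),'fr':P(-.095,-.17,0),'bl':P(.095,.17,0),'br':P(.095,-.17,0)}.items(): print(n,proj(s,W(p,X)).round(1))
```

```text
[317 126  23   6  66] [328.8 127.6]
[236 158  22  46 903] [246.7 180.2]
[ 358  158   40   47 1698] [377.4 180.8]
[ 293  163   39   38 1123] [312.1 181.1]
[130 169  47  39 533] [161.7 184.1]
[   46   236   550   164 44042] [321.5 345.4]
[184 256   9  22 123] [187.6 265.2]
chiller [([295.4, 165.2, 327.7, 198.7], 0.84), ([434.5, 186.1, 518.2, 261.1], 0.49)]
extraction [([363.8, 160.8, 395.9, 202.8], 0.73), ([261.4, 248.4, 287.6, 278.5], 0.48)]
laser [([238.7, 160.1, 252.4, 203.1], 0.61)]
chiller_on_end [([296.4, 163.1, 330.1, 199.7], 0.91)]
extraction_on_end [([113.0, 123.8, 429.0, 294.8], 0.72), ([258.7, 250.1, 287.0, 278.6], 0.51)]
laser_on_end [([241.9, 161.9, 253.4, 202.7], 0.89)]
3.4 [0.49316578 0.08328976 0.22572875]
ext [377.  183.9]
chi [311.  184.1]
las [245.1 184.3]
dial [273.6 266.4]
fl [429.8 124. ]
fr [106.9 125.3]
bl [422.7 298.6]
br [122.5 299. ]
```

View pics/w2c.png

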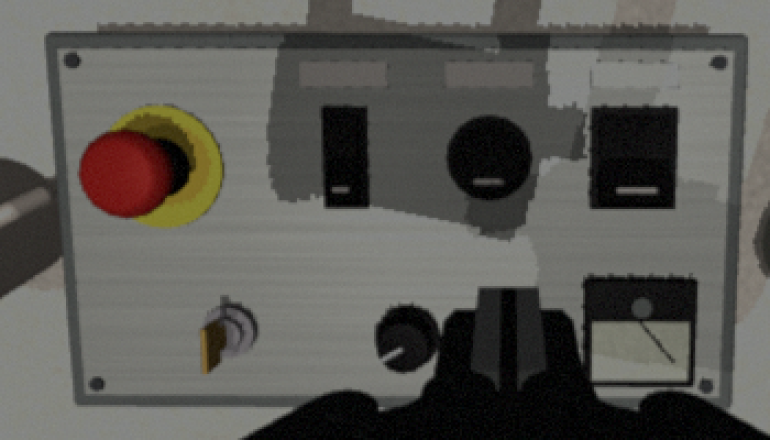

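```bash
cat > fit2.py <<'E'
from h import *
from scipy.optimize import least_squares
s=snapshot('wrist')
k=.034*C
obs={'l':(236,158,258,204,-.025,.025,.011),'e':(358,158,398,205,.115,.025,.021),'c':(293,163,332,201,.045,.021,.021)}
def bb(p,y,a,b,dz):
    q=[]
    if a==b:
        pts=[(a*np.cos(t),a*np.sin(t)) for t in np.linspace(0,6.28,40)]
    else: pts=[(i*a,j*b) for i in(-1,1) for j in(-1,1)]
    for h in(0,.003):
        for i,j in pts:
            X=P(-k+i*C,y+j,h)+[0,0,dz]; q.append(proj(s,W(p,X)))
    q=np.array(q); return np.r_[q.min(0),q.max(0)]
def res(p,z=True):
    return np.ravel([bb(p,y,a,b,p[3])-(np.array(o)+[-.5]*4) for *o,y,a,b in obs.values()]+([[p[3]/.002]]if 0 else []))
for fix in(0,1):
    f=(lambda p:res(p)) if not fix else (lambda p:res(np.r_[p[:3],0]))
    q=least_squares(f,[.5546,.0298,.2003,0],loss='soft_l1',f_scale=.5,x_scale=[.01,.01,.02,.01])
    print(q.x.round(4),q.cost,res(q.x if not fix else np.r_[q.x[:3],0]).round(1))
    for n,y,d in(('chi',.045,.0135),('ext',.115,.0155),('las',-.025,.0155)): print(n,W(q.x,P(-k+d*C,y,.012)).round(4))
print(get_state()['position'],get_state()['time'])
E
python3 fit2.py
```

```text
[ 0.546   0.0386  0.1971 -0.0024] 0.7305725355125486 [ 0.  -0.1  0.4  0.6 -0.5  0.2  0.2 -0.1 -0.2 -1.1  0.   0.1]
chi [0.5154 0.0784 0.0803]
ext [0.5036 0.1474 0.0806]
las [0.531  0.0101 0.0806]
[0.5455 0.0387 0.1983 0.    ] 1.1002135332995349 [-0.5 -0.2  0.1  0.8 -0.1  0.   0.8  0.1 -0.3 -1.2  0.2  0.2]
chi [0.5148 0.0784 0.0803]
ext [0.5029 0.1474 0.0806]
las [0.5305 0.0102 0.0806]
[0.49323387 0.08331686 0.22577199] 3.45
```

```bash
cat > fit3.py <<'E'
exec(open('fit2.py').read().split("for fix")[0])
import sys
save(s,sys.argv[1]); cv2.imwrite('pics/'+sys.argv[1]+'c.png',cv2.resize(s['color'][100:310,90:440,::-1],None,fx=2.2,fy=2.2,interpolation=3))
g=cv2.cvtColor(s['color'],cv2.COLOR_RGB2GRAY)
n,l,stt,c=cv2.connectedComponentsWithStats((g<40).astype(np.uint8))
p0=np.array([.5546,.0298,.2003,0])
for kx,v in obs.items():
    u=proj(s,W(p0,P(-k,v[4],.003)))
    i=min((i for i in range(1,n) if stt[i,4]>200),key=lambda i:np.hypot(*(c[i]-u)))
    x,y,w,h,_=stt[i]; print(kx,u.round(1),c[i].round(1),stt[i]); obs[kx]=(x,y,x+w,y+h)+v[4:]
for fix in(0,1):
    f=(lambda p:res(p)) if not fix else (lambda p:res(np.r_[p[:3],0]))
    q=least_squares(f,p0,loss='soft_l1',f_scale=.5,x_scale=[.01,.01,.02,.01])
    print(q.x.round(4),q.cost,res(q.x if not fix else np.r_[q.x[:3],0]).round(1))
    for n_,y,d in(('chi',.045,.0135),('ext',.115,.0155),('las',-.025,.0155)): print(n_,W(q.x,P(-k+d*C,y,.012)).round(4))
print(get_state()['position'],get_state()['time'])
E
python3 fit3.py w3
```

```text
l [236.7 187.5] [238. 184.] [227 161  22  47 913]
e [367.6 187.5] [368.3 184.5] [ 349  162   40   47 1701]
c [302.2 187.5] [303.3 184.7] [ 284  166   39   39 1117]
[ 0.5515  0.0297  0.1923 -0.0008] 0.32769035584402617 [-0.1  0.2  0.3  0.1 -0.4  0.2  0.3  0.1 -0.2 -0.4  0.1 -0.2]
chi [0.5211 0.0696 0.0803]
ext [0.5096 0.1387 0.0806]
las [0.5364 0.0013 0.0806]
[0.5513 0.0297 0.1925 0.    ] 0.36804541322742196 [-0.2  0.2  0.2  0.1 -0.3  0.1  0.5  0.1 -0.2 -0.4  0.1 -0.2]
chi [0.5209 0.0696 0.0803]
ext [0.5094 0.1387 0.0806]
las [0.5362 0.0013 0.0806]
[0.49339721 0.08319212 0.22581755] 3.5
```

Call:
servo_tool --rows '[[[2.85,-1.35,-3],0],[[2.85,-1.35,-8],0],[[2.85,-1.35,-12],0],[[2.85,-1.35,-12.5],0],[[2.85,-1.35,-12.5],0],[[2.85,-1.35,-12.5],0]]'

```text
time: 4.25
position: [0.5241, 0.0689, 0.1026]
tcp_rot: [-0.1, 0.995, -0.0, 0.002]
ft_force: [0.6, 0.3, 0.9]
width: 0.0004
```

```bash
python3 fit3.py w4; python3 -c "
from h import *
st=get_state();print(st['position'],st['ft_force'],st['time'])"
```

```text
l [217.3 197.7] [219. 192.] [ 202  156   35   74 2323]
e [425.9 197.4] [426.8 192.5] [ 395  157   65   74 4299]
c [321.6 197.5] [323.2 192.9] [ 293  163   62   62 2813]
[ 0.552   0.0302  0.194  -0.0017] 1.236190109382712 [-0.1  0.2  1.5  0.  -0.9  0.1  1.   0.1 -0.4 -0.2 -0.1 -0.3]
chi [0.5215 0.0701 0.0803]
ext [0.5099 0.1391 0.0806]
las [0.5369 0.0018 0.0806]
[0.5515 0.0301 0.1943 0.    ] 1.861630553593055 [-1.1 -0.1  0.8  0.4 -0.3 -0.1  2.2  0.4 -0.6 -0.4  0.2  0. ]
chi [0.521  0.07   0.0803]
ext [0.5094 0.139  0.0806]
las [0.5364 0.0017 0.0806]
[0.52397303 0.06880452 0.10256177] 4.3
[0.52397303 0.06880452 0.10256177] [-0.12853229  0.0922718  -0.09868259] 4.3
```

View pics/w4.png

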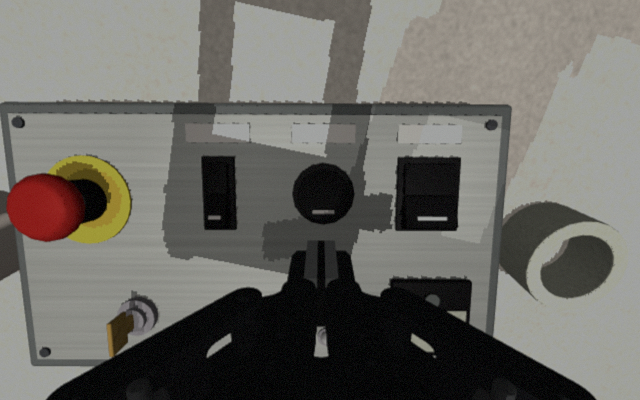

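Call:
servo_tool --rows '[[[-0.15,0.1,-1.0],0],[[-0.15,0.1,-1.5],0],[[-0.15,0.1,-1.7],0],[[-0.15,0.1,-1.8],0],[[-0.15,0.1,-1.8],0]]'

```text
time: 4.92
position: [0.521, 0.0696, 0.0827]
tcp_rot: [-0.099, 0.995, -0.0, 0.0]
ft_force: [-0.1, -0.4, -0.6]
width: 0.0
```

Call:
servo_tool --rows '[[[0,0,-0.1],0],[[0,0,-0.2],0],[[0,0,-0.3],0],[[0,0,-0.3],0]]'

```text
time: 5.42
position: [0.5209, 0.0696, 0.0797]
tcp_rot: [-0.099, 0.995, -0.0, -0.0]
ft_force: [0.4, 0.0, -0.7]
width: -0.0
```

Call:
servo_tool --rows '[[[0,0,-0.1],0],[[0,0,-0.2],0],[[0,0,-0.2],0]]'

```text
time: 5.8
position: [0.5209, 0.0696, 0.0777]
tcp_rot: [-0.099, 0.995, -0.0, -0.0]
ft_force: [-0.8, 0.7, -0.2]
width: -0.0001
```

Run:
```python
from h import *
s=snapshot('wrist'); 
cv2.imwrite('pics/w5.png',cv2.resize(s['color'][100:300,220:420,::-1],None,fx=3,fy=3,interpolation=3))
s=snapshot('side'); 
cv2.imwrite('pics/s5.png',cv2.resize(s['color'][120:260,200:340,::-1],None,fx=4,fy=4,interpolation=3))
```

```text
(no output)
```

View pics/w5.png

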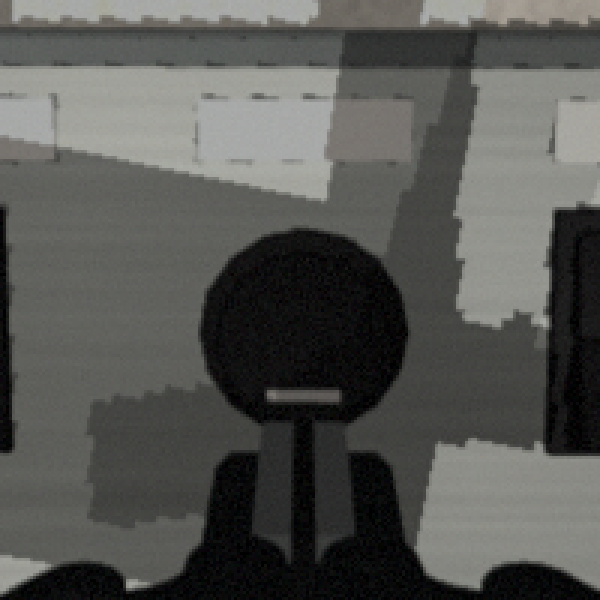

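View pics/s5.png

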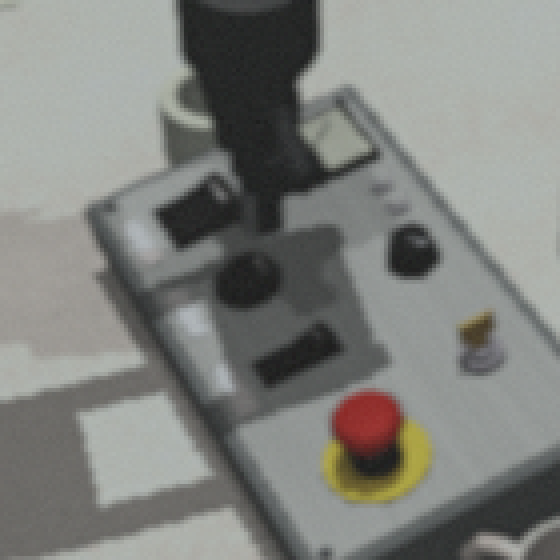

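Run:
```python
from h import *
s=snapshot('wrist')
p=[.5517,.0299,.1933]
def inv(X):
    d=X[:2]-np.array(p[:2]); c,n=np.cos(p[2]),np.sin(p[2]); return (np.array([c*d[0]+n*d[1],-n*d[0]+c*d[1]])*1000).round(1)
for z in(.0757,.0777,.0797): print('tipfront',z,inv(onz(s,321,240,z)))
for z in(.075,.08,.085): print('whiteline',z,inv(onz(s,321.5,231.7,z)))
print('tcp',inv(get_state()['position']), proj(s,get_state()['position']))
k=.034*C
for h in(.003,.008,.012,.014): print(h,'far rim',proj(s,W(p,P(-k+.017*C,.045,h))),'bezel end',proj(s,W(p,P(-k+.021*C,.045,.003))))
print(get_state()['time'])
```

```text
tipfront 0.0757 [-18.1  45.1]
tipfront 0.0777 [-19.   45.1]
tipfront 0.0797 [-19.9  45.1]
whiteline 0.075 [-23.1  45.4]
whiteline 0.08 [-25.3  45.4]
whiteline 0.085 [-27.5  45.3]
tcp [-22.5  44.9] [320.66815435 234.46843242]
0.003 far rim [320.79664666 238.59519289] bezel end [320.76257911 245.0422125 ]
0.008 far rim [320.8126289 240.7948868] bezel end [320.76257911 245.0422125 ]
0.012 far rim [320.82604358 242.64119733] bezel end [320.76257911 245.0422125 ]
0.014 far rim [320.83297329 243.59495804] bezel end [320.76257911 245.0422125 ]
5.95
```

Run:
```python
from h import *
s=snapshot('side'); save(s,'s6'); st=get_state(); t=np.array(st['position'])
print(t,st['time'])
for dz in(0,.01,.02,.03): 
    u=proj(s,t+[0,0,dz]); print(dz,u,(u-[200,120])*4)
p=[.5517,.0299,.1933];k=.034*C
for d in(-.017,0,.0135,.017): u=proj(s,W(p,P(-k+d*C,.045,.010)));print(d,(u-[200,120])*4)
s=snapshot('scene');save(s,'c6')
for dz in(0,.01,.02,.03): print((proj(s,t+[0,0,dz])-[270,130])*5)
cv2.imwrite('pics/c6c.png',cv2.resize(s['color'][130:230,270:410,::-1],None,fx=5,fy=5,interpolation=3))
```

```text
[0.52099618 0.0696358  0.07780344] 6.0
0 [266.05220154 186.00951869] [264.20880616 264.03807475]
0.01 [265.83707998 182.83989455] [263.3483199  251.35957821]
0.02 [265.61936027 179.6319892 ] [262.47744109 238.5279568 ]
0.03 [265.39899508 176.3851049 ] [261.59598032 225.54041959]
-0.017 [218.37907788 285.48534121]
0 [244.4281363  272.92950724]
0.0135 [264.98678679 263.02008947]
0.017 [270.29852842 260.45979172]
[319.47358152 233.37783146]
[319.80898474 216.53958762]
[320.14797248 199.52139027]
[320.49060252 182.32033912]
```

View pics/c6c.png

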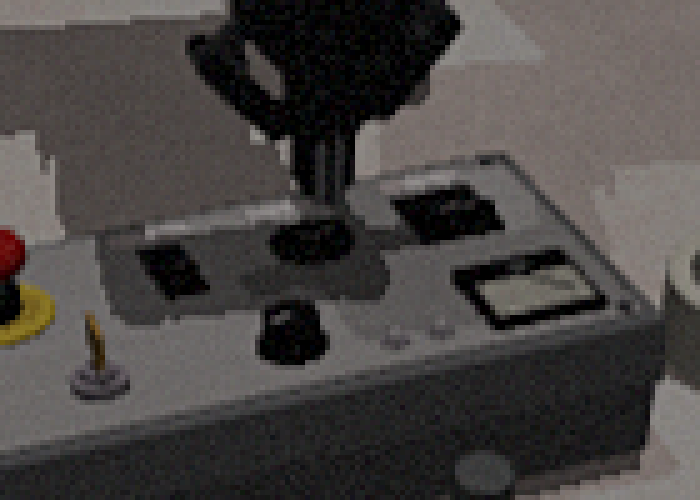

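Call:
servo_tool --rows '[[[0.2,0,-0.2],0],[[0.2,0,-0.5],0],[[0.2,0,-0.8],0],[[0.2,0,-0.8],0]]'

```text
time: 6.55
position: [0.5226, 0.0696, 0.0694]
tcp_rot: [-0.099, 0.995, -0.0, -0.0]
ft_force: [-0.1, -0.4, 0.2]
width: 0.0
```

Call:
servo_tool --rows '[[[0,0,-0.1],0],[[0,0,-0.2],0],[[0,0,-0.3],0],[[0,0,-0.3],0]]'

```text
time: 7.05
position: [0.5229, 0.0696, 0.0667]
tcp_rot: [-0.099, 0.995, -0.0, -0.0]
ft_force: [-0.6, 0.4, -0.4]
width: -0.0001
```

Call:
servo_tool --rows '[[[0,0,-0.1],0],[[0,0,-0.2],0],[[0,0,-0.2],0]]'

```text
time: 7.42
position: [0.5229, 0.0696, 0.0647]
tcp_rot: [-0.099, 0.995, -0.0, -0.0]
ft_force: [-0.2, 0.5, 1.1]
width: 0.0002
```

Call:
servo_tool --rows '[[[0,0,-0.1],0],[[0,0,-0.2],0],[[0,0,-0.2],0]]'

```text
time: 7.8
position: [0.5229, 0.0696, 0.0627]
tcp_rot: [-0.099, 0.995, -0.0, -0.0]
ft_force: [-0.1, 0.2, 0.2]
width: 0.0002
```

Run:
```python
from h import *
s=snapshot('wrist'); 
a=cv2.resize(s['color'][150:300,245:395,::-1],(400,400),interpolation=3)
s=snapshot('side'); 
b=cv2.resize(s['color'][140:220,225:305,::-1],(400,400),interpolation=3)
cv2.imwrite('pics/b7.png',np.hstack([a,b]));print(get_state()['ft_force'])
```

```text
[ 0.28315549 -0.42918994 -0.15264161]
```

View pics/b7.png

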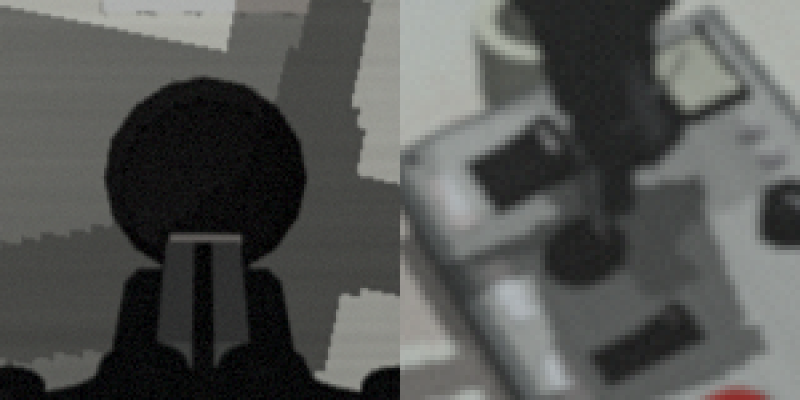

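Call:
servo_tool --rows '[[[0,0,-0.1],0],[[0,0,-0.2],0],[[0,0,-0.2],0]]'

```text
time: 8.28
position: [0.5229, 0.0696, 0.0606]
tcp_rot: [-0.099, 0.995, -0.0, -0.0]
ft_force: [-0.2, -0.6, -0.9]
width: -0.0001
```

Call:
servo_tool --rows '[[[0,0,-0.1],0],[[0,0,-0.2],0],[[0,0,-0.2],0]]'

```text
time: 8.65
position: [0.5229, 0.0696, 0.0587]
tcp_rot: [-0.099, 0.995, -0.0, -0.0]
ft_force: [0.9, -0.3, -0.4]
width: 0.0
```

Call:
servo_tool --rows '[[[0,0,-0.1],0],[[0,0,-0.2],0],[[0,0,-0.2],0]]'

```text
time: 9.02
position: [0.5229, 0.0696, 0.0567]
tcp_rot: [-0.099, 0.995, -0.0, -0.0]
ft_force: [-0.7, 0.6, 0.8]
width: -0.0001
```

```bash
cat > look.py <<'E'
from h import *
import sys
s=snapshot('wrist'); 
a=cv2.resize(s['color'][150:300,245:395,::-1],(400,400),interpolation=3)
s=snapshot('side'); 
b=cv2.resize(s['color'][140:220,225:305,::-1],(400,400),interpolation=3)
cv2.imwrite('pics/%s.png'%sys.argv[1],np.hstack([a,b]));st=get_state();print(st['ft_force'],st['position'],st['time'])
E
python3 look.py b8
```

```text
[ 0.9480055  -0.62001471  0.12940264] [0.5229525  0.06962982 0.05675323] 9.125
```

View pics/b8.png

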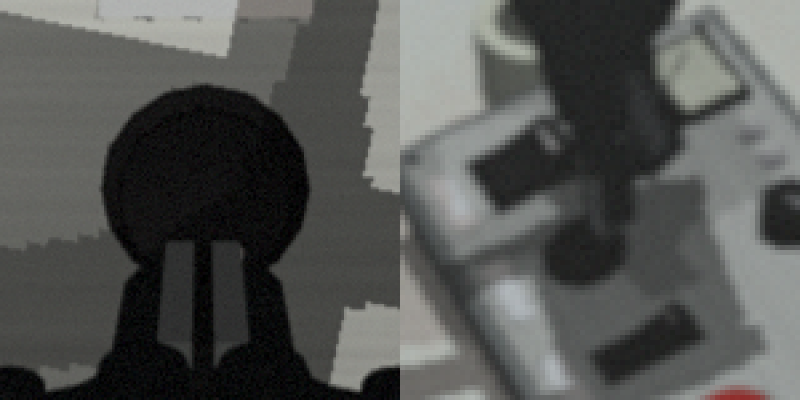

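Call:
servo_tool --rows '[[[0,0,-0.1],0],[[0,0,-0.2],0],[[0,0,-0.2],0]]'

```text
time: 9.5
position: [0.5233, 0.0697, 0.0549]
tcp_rot: [-0.099, 0.995, -0.0, 0.0]
ft_force: [0.6, 0.7, 2.5]
width: 0.0001
```

Call:
servo_tool --rows '[[[0,0,-0.1],0],[[0,0,-0.2],0],[[0,0,-0.2],0]]'

```text
time: 9.88
position: [0.5239, 0.0697, 0.053]
tcp_rot: [-0.099, 0.995, -0.0, 0.001]
ft_force: [2.2, 1.3, 3.6]
width: -0.0004
```

Call:
servo_tool --rows '[[[0,0,-0.1],0],[[0,0,-0.2],0],[[0,0,-0.2],0]]'

```text
time: 10.25
position: [0.5231, 0.0695, 0.0507]
tcp_rot: [-0.099, 0.995, -0.0, 0.0]
ft_force: [3.1, -0.1, 3.3]
width: -0.0
```

Call:
servo_tool --rows '[[[0,0,-0.1],0],[[0,0,-0.1],0]]'

```text
time: 10.5
position: [0.5228, 0.0695, 0.0496]
tcp_rot: [-0.099, 0.995, -0.0, -0.0]
ft_force: [2.7, -0.1, 3.2]
width: -0.0002
```

```bash
python3 look.py b9
```

```text
[2.25986086 0.90145388 2.04681417] [0.52274896 0.06953077 0.04966925] 10.6
```

View pics/b9.png

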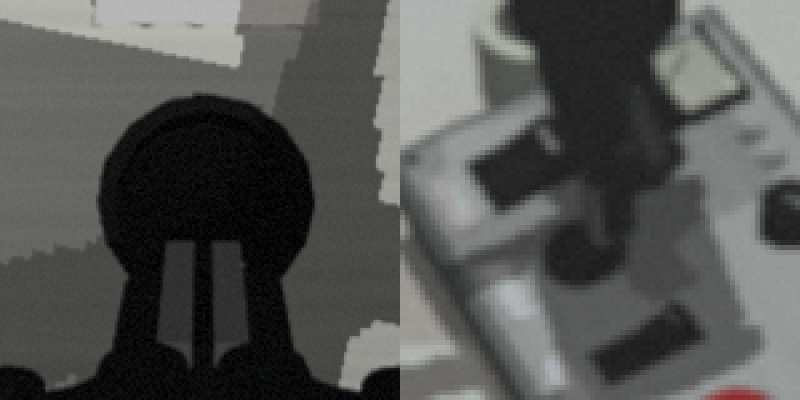

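Call:
servo_tool --rows '[[[0,0,-0.1],0],[[0,0,-0.1],0]]'

```text
time: 10.85
position: [0.5228, 0.0696, 0.0489]
tcp_rot: [-0.099, 0.995, -0.0, -0.0]
ft_force: [1.8, -0.4, 5.0]
width: -0.0005
```

Call:
servo_tool --rows '[[[0,0,-0.1],0],[[0,0,-0.1],0]]'

```text
time: 11.1
position: [0.5229, 0.0696, 0.0487]
tcp_rot: [-0.1, 0.995, -0.0, 0.0]
ft_force: [-1.0, -0.4, 12.8]
width: -0.0001
```

Call:
servo_tool --rows '[[[0,0,1],0],[[0,0,3],0],[[-0.6,3.5,3.5],0],[[-1.15,6.9,3.5],0],[[-1.15,6.9,3],0],[[-1.15,6.9,2.5],0],[[-1.15,6.9,2],0],[[-1.15,6.9,2],0]]'

```text
time: 12.1
position: [0.5109, 0.1378, 0.0671]
tcp_rot: [-0.099, 0.995, -0.0, -0.001]
ft_force: [-0.6, -0.2, -0.6]
width: -0.0002
```

```bash
python3 fit3.py w10 | head -9
```

```text
l [ 72.8 215.9] [ 74.1 210. ] [  49  167   50   86 3526]
e [321.4 215.2] [318.7 333. ] [   47   167   548   233 47884]
c [197.1 215.5] [198.9 209.6] [ 162  174   75   73 4030]
[0.5503 0.0297 0.17   0.0014] 308.63495332630987 [-1.000e-01 -4.200e+00  0.000e+00  0.000e+00  2.398e+02  2.100e+00
 -2.304e+02 -1.405e+02 -7.000e-01  0.000e+00  1.400e+00  1.700e+00]
chi [0.5207 0.0703 0.0803]
ext [0.5108 0.1396 0.0806]
las [0.5345 0.0016 0.0806]
[0.551  0.0289 0.1751 0.    ] 308.8118092244833 [ 1.000e-01 -3.300e+00  2.000e-01 -1.000e-01  2.384e+02  1.800e+00
```

View pics/w10.png

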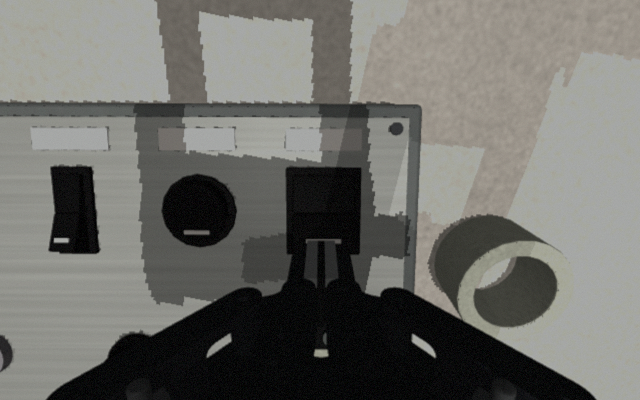

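Call:
servo_tool --rows '[[[0,0.1,-0.3],0],[[0,0.1,-0.6],0],[[0,0.1,-0.8],0],[[0,0.1,-0.8],0]]'

```text
time: 12.65
position: [0.5113, 0.1396, 0.0596]
tcp_rot: [-0.099, 0.995, -0.0, -0.0]
ft_force: [-0.1, -0.0, 1.1]
width: 0.0003
```

Call:
servo_tool --rows '[[[0,0,-0.1],0],[[0,0,-0.2],0],[[0,0,-0.2],0]]'

```text
time: 13.02
position: [0.5116, 0.1397, 0.0579]
tcp_rot: [-0.099, 0.995, -0.0, 0.0]
ft_force: [-0.1, 0.1, 1.3]
width: 0.0
```

Call:
servo_tool --rows '[[[0,0,-0.1],0],[[0,0,-0.2],0],[[0,0,-0.2],0]]'

```text
time: 13.4
position: [0.5123, 0.1398, 0.056]
tcp_rot: [-0.099, 0.995, 0.0, 0.001]
ft_force: [0.6, 0.3, 2.8]
width: 0.0003
```

Contact made; continuing to the stop.

Call:
servo_tool --rows '[[[0,0,-0.1],0],[[0,0,-0.2],0],[[0,0,-0.2],0]]'

```text
time: 13.78
position: [0.5117, 0.1396, 0.0537]
tcp_rot: [-0.099, 0.995, -0.0, 0.0]
ft_force: [2.6, -0.9, 3.3]
width: -0.0001
```

Call:
servo_tool --rows '[[[0,0,-0.1],0],[[0,0,-0.15],0],[[0,0,-0.15],0]]'

```text
time: 14.15
position: [0.5111, 0.1395, 0.0521]
tcp_rot: [-0.099, 0.995, -0.0, -0.0]
ft_force: [2.2, -0.3, 2.8]
width: -0.0
```

Call:
servo_tool --rows '[[[0,0,-0.1],0],[[0,0,-0.1],0]]'

```text
time: 14.4
position: [0.5112, 0.1396, 0.0511]
tcp_rot: [-0.099, 0.995, -0.0, -0.0]
ft_force: [1.6, 0.3, 1.8]
width: -0.0002
```

Call:
servo_tool --rows '[[[0,0,-0.1],0],[[0,0,-0.1],0]]'

```text
time: 14.65
position: [0.5113, 0.1396, 0.0501]
tcp_rot: [-0.099, 0.995, -0.0, -0.0]
ft_force: [1.4, 0.1, 2.4]
width: -0.0002
```

Call:
servo_tool --rows '[[[0,0,-0.1],0],[[0,0,-0.1],0]]'

```text
time: 14.9
position: [0.5113, 0.1396, 0.0492]
tcp_rot: [-0.099, 0.995, -0.0, -0.0]
ft_force: [1.5, -0.4, 1.2]
width: -0.0002
```

Call:
servo_tool --rows '[[[0,0,-0.1],0],[[0,0,-0.1],0]]'

```text
time: 15.15
position: [0.5114, 0.1396, 0.0489]
tcp_rot: [-0.099, 0.995, -0.0, 0.0]
ft_force: [-0.7, 0.0, 9.1]
width: 0.0003
```

Call:
servo_tool --rows '[[[0,0,-0.1],0],[[0,0,-0.1],0]]'

```text
time: 15.4
position: [0.5114, 0.1396, 0.0487]
tcp_rot: [-0.1, 0.995, -0.0, 0.0]
ft_force: [-3.6, -1.1, 18.6]
width: -0.0004
```

Call:
servo_tool --rows '[[[0,0,1],0],[[0,0,3],0],[[0.9,-4.5,4],0],[[1.8,-9.2,4],0],[[2.7,-13.8,3.5],0],[[2.7,-13.8,2.5],0],[[2.7,-13.8,2],0],[[2.7,-13.8,2],0],[[2.7,-13.8,2],0]]'

```text
time: 16.52
position: [0.5381, 0.0027, 0.0673]
tcp_rot: [-0.1, 0.995, 0.0, -0.0]
ft_force: [-0.2, 0.2, 0.6]
width: 0.0001
```

Run:
```python
from h import *
s=snapshot('wrist'); save(s,'w11')
s=snapshot('side'); cv2.imwrite('pics/s11.png',cv2.resize(s['color'][130:290,210:370,::-1],(600,600),interpolation=3))
st=get_state();print(st['position'],st['time'])
```

```text
[0.53850719 0.00239485 0.06751263] 16.625
```

View pics/w11.png

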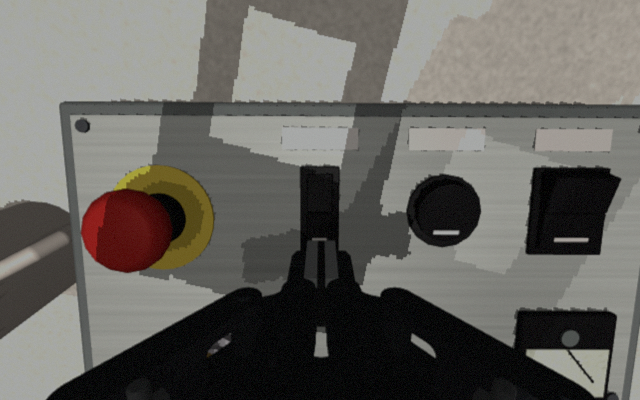

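View pics/s11.png

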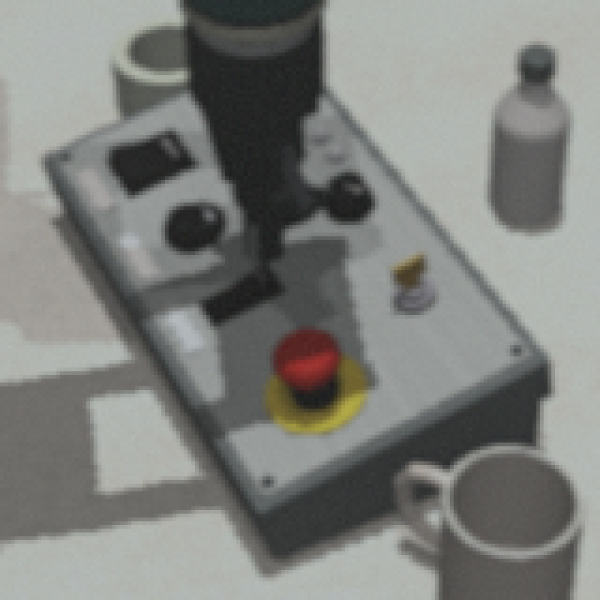

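Call:
servo_tool --rows '[[[0,0,-0.3],0],[[0,0,-0.6],0],[[0,0,-0.8],0],[[0,0,-0.9],0],[[0,0,-1.0],0],[[0,0,-1.0],0]]'

```text
time: 17.38
position: [0.5386, 0.0016, 0.0574]
tcp_rot: [-0.099, 0.995, -0.0, 0.0]
ft_force: [-1.3, 0.2, 1.5]
width: -0.0001
```

Call:
servo_tool --rows '[[[0,0,-0.1],0],[[0,0,-0.2],0],[[0,0,-0.3],0],[[0,0,-0.3],0]]'

```text
time: 17.88
position: [0.5393, 0.0016, 0.0545]
tcp_rot: [-0.099, 0.995, -0.0, 0.001]
ft_force: [1.5, 0.9, 3.1]
width: -0.0001
```

Call:
servo_tool --rows '[[[0,0,-0.1],0],[[0,0,-0.2],0],[[0,0,-0.2],0]]'

```text
time: 18.25
position: [0.5384, 0.0015, 0.0521]
tcp_rot: [-0.099, 0.995, -0.0, -0.0]
ft_force: [1.7, 0.5, 3.3]
width: 0.0001
```

Call:
servo_tool --rows '[[[0,0,-0.1],0],[[0,0,-0.2],0],[[0,0,-0.2],0]]'

```text
time: 18.62
position: [0.5381, 0.0016, 0.05]
tcp_rot: [-0.099, 0.995, -0.0, -0.0]
ft_force: [1.5, -0.5, 2.3]
width: -0.0
```

Call:
servo_tool --rows '[[[0,0,-0.1],0],[[0,0,-0.1],0]]'

```text
time: 18.88
position: [0.5382, 0.0016, 0.0491]
tcp_rot: [-0.099, 0.995, -0.0, -0.0]
ft_force: [1.4, -0.4, 1.3]
width: 0.0002
```

Call:
servo_tool --rows '[[[0,0,-0.1],0],[[0,0,-0.1],0]]'

```text
time: 19.12
position: [0.5383, 0.0016, 0.0489]
tcp_rot: [-0.099, 0.995, -0.0, -0.0]
ft_force: [-0.7, 0.4, 10.5]
width: -0.0001
```

Hard stop reached; retreat up and look.

Call:
servo_tool --rows '[[[0,0,1],0],[[0,0,3],0],[[0,0,7],0],[[0,0,12],0],[[-1,4,16],0],[[-1,4,16],0],[[-1,4,16],0],[[-1,4,16],0],[[-1,4,16],0]]'

```text
time: 20.25
position: [0.5277, 0.0411, 0.207]
tcp_rot: [-0.099, 0.995, 0.0, -0.001]
ft_force: [-0.1, -0.1, -0.0]
width: -0.0
```

```bash
python3 fit3.py w12
python3 - <<'E'
from h import *
s=snapshot('side'); cv2.imwrite('pics/s12.png',cv2.resize(s['color'][130:290,210:370,::-1],(600,600),interpolation=3))
print(get_state()['ft_force'])
E
```

```text
l [278.6 168.3] [279.7 164.4] [ 269  140   23   51 1071]
e [420.2 168. ] [420.9 164.7] [ 400  141   44   50 1978]
c [349.4 168.1] [350.1 165.2] [ 330  145   42   42 1291]
[ 0.5519  0.0304  0.1952 -0.0016] 0.6099368580830162 [ 0.   0.3  0.2 -0.  -1.1 -0.4  0.1  0.3 -0.1 -0.3  0.3  0.1]
chi [0.5213 0.0702 0.0803]
ext [0.5097 0.1393 0.0806]
las [0.5368 0.002  0.0806]
[0.5516 0.0303 0.1957 0.    ] 0.855304033435667 [-0.3  0.2 -0.   0.1 -0.7 -0.6  0.7  0.4 -0.1 -0.5  0.5  0.2]
chi [0.521  0.0701 0.0803]
ext [0.5093 0.1392 0.0806]
las [0.5366 0.0019 0.0806]
[0.52789615 0.04113089 0.20716483] 20.3
[0.84031277 0.91603651 0.14056196]
```

View pics/w12c.png

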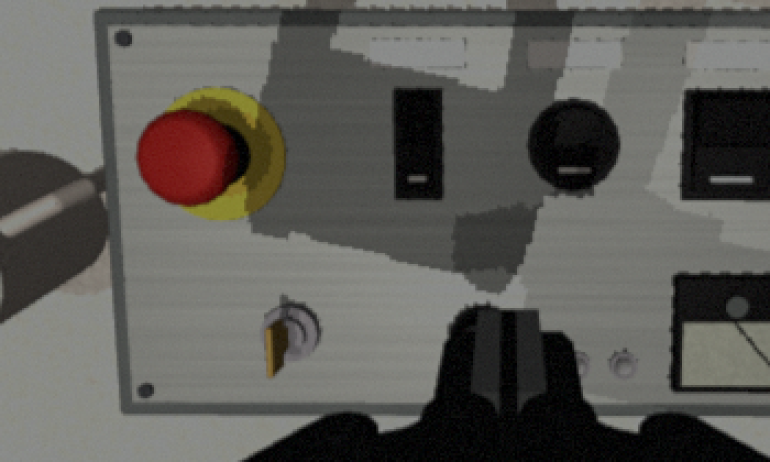

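View pics/s12.png

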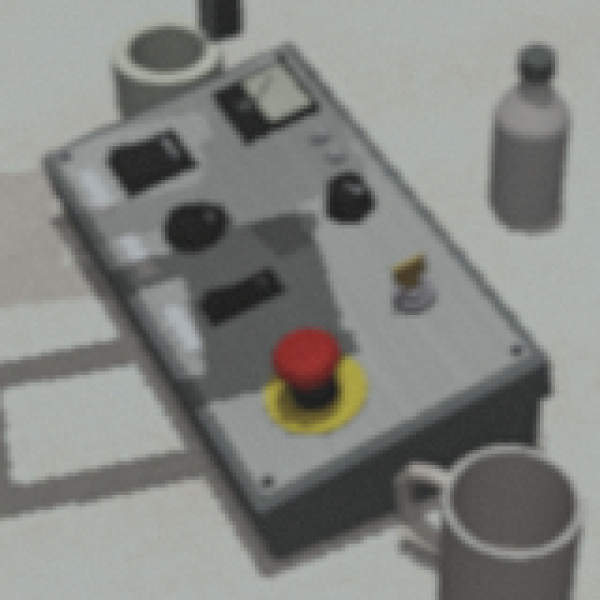

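```bash
python3 -c "
from cell import *
print(finish_job())"
```

```text
the job is handed in; nothing more can be done
None
```

I switched on the chiller, then the extraction, then the laser supply. For each I pressed the white-lined far end with the closed fingertips. The job is handed in, at about 20 s.

- **Each press:** the rocker gave way at about 3–5 N and then reached its hard stop. Forces there were about 13 N for the chiller, 19 N for the extraction and 10 N for the laser. That is more than the 4 N needed, but only once the rocker had bottomed out.
- **Last pictures:** the final side and wrist views show all three rockers with the far end down and the near end up. The emergency stop, key, dial, mug, bottle and tape roll look untouched.
- **Console:** its position measured before and after agrees within about 1 mm, which is within the measuring error. The arm finished about 10 cm clear, with no force reading above noise.
- **Disagreements:** the scene and side cameras put the console about 3 mm off the wrist camera, so I used the wrist camera. The closed fingertips touched about 25 mm higher than the reported tool position implied. I therefore went down in small steps, watching the force and the pictures, instead of trusting the computed height.

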